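# Slide the glue bottle and oil can home into the bottle stop

### The arm

A 7-joint arm with a two-finger parallel gripper is mounted at the origin on the work surface; the furniture and walls round the work are solid. World frame = base frame: x ahead of the robot, y to its left, z up, the work surface at z = 0. Lengths are in mm, angles in rad, forces in N, time in s.
With the tool pointing down it reaches from about 400 to 850 mm from the base axis. Payload 4.5 kg.
Tool frame: the origin (TCP) lies between the finger pads; the fingertips stand 11 mm ahead of it and the grasp point (between the pads) lies 8 mm behind it; z points along the fingers, y is the line along which they close (so a half turn about z gives the same grasp; the last joint's range is limited). The gripper opens to 88 mm and grips with 3 to 60 N. Pads are 18 mm wide; open, the fingers measure 123 mm over their backs; the gripper's body (75 mm by 187 mm) begins 45 mm behind the grasp point.
Start: joints at [-1.214, 0.689, -0.195, 1.565, 0.157, 0.902, -0.215], TCP at [198.245, 592.749, 249.743] pointing down, gripper open.
Joint ranges: [-3.01, 3.01], [-0.46, 2.08], [-1.47, 1.51], [0.13, 2.56], [-1, 4.14], [0.04, 2.09], [-2.66, 2.66]. Speed limits (rad/s): [2.57, 2.57, 3.14, 3.14, 3.14, 3.14, 3.14].

### API

Orientations are given as a unit quaternion [w, x, y, z].
In Python, from station import monitor, snapshot, get_calibration, arm, nets gives the robot as it stands.
- The arm moves only by the tool arm_command, never from a script. Its argument "deltas" is a list of rows, each an object of numbers: "dx", "dy", "dz": the shift along the world's x, y, z in m; "ax", "ay", "az": the turn, a rotation vector about the world's x, y, z in degrees. A call has 1 to 20 rows; each row shifts and turns the commanded pose from where the row before left it; what a row does not reach is not made up. A row lasts 1/10 s, in which the tool goes at most 50 mm and 8.59 degrees, less where a joint would pass 70% of its speed; a pose out of reach is approached as far as the arm can. A call is refused whole if a number of a shift passes 0.05 or a number of a turn 8.59, either way. A call with a gripper value outside its range is refused whole. "fingers" is the finger opening in m, from 0 to 0.0881, set as the call begins (left out, the last holds). The fingers move at their own pace and stop on an object; "squeeze" is the grip in N (left out, the last holds). Time passes only in rows, so rows that do not move let the fingers close. It gives the time, the measured TCP pose, the force, the opening and the grip force at its end, in the units of the state.
- monitor.sense(): the state, without advancing time (a new reading comes with each control period).
- snapshot(name): name is "side" or "top" or "wrist"; returns (picture, depth): 400x640x3 uint8, blue, green, red; 400x640 float32, mm along the optical axis (not along the pixel's ray), 0 where there is no reading.
- get_calibration(name): a dict with "camera_matrix" (3x3 intrinsics, pixels), "R" (3x3) and "t" (3): a world point X has camera coordinates R X + t. Camera axes: x right, y down, z forward; pixel columns grow to the right and rows downward; lengths in mm; the calibration is good to about 2 mm. A picture is of the moment at which its call begins: read the wrist's pose just before it. get_calibration takes no time and is no camera call; for the wrist camera it gives the pose at the moment of the call.
- arm.hand_in(): hands the job in; it is judged then, once.
Trained networks look in the newest picture that a camera, given by its name, has taken for a name from the list of things; names that differ only in an ending like _2 or _b are one class to them, and where a whole thing is asked for, a point or a joint stands for the part that bears it (a point fixed in the world has none). Each returns a list of dicts, best first, with "p" (0 to 1); they miss things now and then, are a little off and sometimes report something else, mostly with a low value. They report only what shows in the picture. A call takes as long as a camera call.
- nets.spot_in(name, camera): "position" ([column, row] in pixels, amid what is visible of it).
The state is a dict: "time": time; "joint_pos": joint angles; "joint_velocities": joint speeds; "joint_torque": joint torques, N m; "ee_pos": TCP position; "tool_rot": TCP orientation; "contact_force": force on the tool from outside, world axes, zero at the start; "ft_torque": the same for the moment, N m; "finger_gap": finger opening in mm; "finger_force": force on a finger pad.
Only numpy, scipy, OpenCV 4.12 (cv2) and the standard library are available. Lean on these libraries where they do the work, as an engineer would, in place of code of your own. Each camera call takes 0.05 s, during which the arm holds its last target. There are 200 camera calls.

### The job

Clear the lane behind the saw: with the fingertips, push the glue bottle and the oil can along the bench into the wooden bottle stop, one into each of its two bays, until each stands home against the stop's middle board. Both are tall and open at the top, so push gently and low on the body to keep them upright all the way; do not grip, lift or tip either one. Leave the other things on the bench where they are.

Things in the scene. Friction and masses are not known exactly. Their poses are not given: they have to be found in the camera images.
- glue_bottle: tall glue bottle standing loose left or right of the stop: round, 58 mm diameter up to 40 mm height, waist 52 mm at 40 to 78 mm, 58 mm again up to 150 mm, then an orange nozzle to 190 mm; 0.2 to 0.4 kg. Pushed within 25 mm of the bench it slides; pushed high (also by the gripper's body) it tips. Origin: centre of its underside, z up
- oil_can: grey oil can standing loose on the other side of the stop from the bottle (which is where changes): round dome, widest (76 mm diameter) at the foot, narrowing up to 80 mm height, with a thin spout, 9 mm thick, that leans up to 37 mm off the axis and ends at 193 mm; 0.1 to 0.25 kg. Push it low too. Origin: centre of its underside, z up
- bottle_stop: fixed wooden stop, H-shaped from above, between bottle and can. Middle board along its x axis through the origin: 94 long, 14 thick (in y), 40 mm high. At its ends two rails along y, 98 long, 10 thick, 26 mm high, inner faces at x = -47 and +47 mm. Origin: centre of underside, z up; turned up to 0.2 rad, its +y side faces the robot's left
- bay_left (a point): centre of the bench area in the bay on the stop's +y side (28 mm from the stop's origin, at bench height). The bay is 94 mm wide and 42 mm deep, open at the top and toward +y, its floor is the bench. Home against the board, the bottle's centre is 36 mm and the can's 45 mm from the stop's origin along y
- bay_right (a point): the same for the bay on the stop's -y side, open toward -y
- hardwood_strip: bystander: dark hardwood strip 30x110x19 mm lying near the far side of the bench, origin at the centre of its underside
- wrench: bystander: adjustable wrench 43x188x12 mm lying near the far side of the bench, long in y, origin at the centre of its underside
- pencil: bystander: flat carpenter's pencil 8x176x14 mm lying along the near edge of the bench, to the right, origin at the centre of its underside
- tape_measure: bystander: tape measure 39x111x68 mm at the left end of the bench, origin at the centre of its underside
- wax_tin: bystander: round tin of wax 68 mm diameter, 31 mm high, on the right part of the bench near the far side, origin at the centre of its underside
- string_spool: bystander: spool of string 56 mm diameter, 50 mm high, on the left part of the bench near the far side, origin at the centre of its underside

How it is judged:
By the outcome, as a careful person would: the job done as asked, in the order asked, and still so for the second after the job is handed in, with the robot touching nothing.
It also fails if it takes over 72 s, if anything falls off the work surface, if the arm or the gripper's body presses on something with over 40 N, if the wrist force passes 120 N, or if a joint passes its speed limit or range.

## Working session

There is one attempt and no reset: what is moved stays moved. The work goes in short steps, Python scripts to look and compute and a tool call to move; the robot and the scene stay as the last step left them, time stands still between calls to the robot, and variables do not carry over. Pictures are saved under pics/ and viewed, at most 12 in all, crops included, and the job is handed in when it is done.

Besides the shell and the picture viewer there is one more tool, called after "Call:" by a JSON object that holds its "api" and its "payload". arm_command: Moves the arm, as the interface text tells. Its arguments: {"type":"object","properties":{"deltas":{"type":"array"},"fingers":{"type":"number"},"squeeze":{"type":"number"}},"required":["deltas"]}

```bash
mkdir -p pics
cat > h.py <<'E'
import numpy as np, cv2
from station import monitor, snapshot, get_calibration, arm, nets
def world(cam,c,r,d):
    k=get_calibration(cam);K=np.array(k["camera_matrix"]);R=np.array(k["R"]);t=np.array(k["t"])
    p=np.linalg.inv(K)@np.array([c,r,1.])*d
    return R.T@(p-t)
def cloud(cam,D):
    k=get_calibration(cam);K=np.array(k["camera_matrix"]);R=np.array(k["R"]);t=np.array(k["t"])
    v,u=np.indices(D.shape)
    P=np.stack([(u-K[0,2])/K[0,0]*D,(v-K[1,2])/K[1,1]*D,D],-1)
    W=(P-t)@R; W[D<=0]=np.nan
    return W
E
python3 - <<'E'
from h import *
s=monitor.sense();print(s)
for cam in("top","side"):
    I,D=snapshot(cam);cv2.imwrite(f"pics/{cam}0.png",I);np.save(f"{cam}0.npy",D)
    W=cloud(cam,D)
    for n in["glue_bottle","oil_can","bottle_stop","hardwood_strip","wrench","pencil","tape_measure","wax_tin","string_spool"]:
        for r in nets.spot_in(n,cam)[:2]:
            c,q=map(int,r["position"]);print(cam,n,round(r["p"],2),c,q,W[min(q,399),min(c,639)].round())
E
```

```text
{'time': 0.0, 'joint_pos': array([-1.21420398,  0.68996764, -0.19451082,  1.56633707,  0.15733793,
        0.90249937, -0.21509118]), 'joint_velocities': array([ 0.00140908,  0.00085577, -0.00119356, -0.00159013, -0.00095518,
        0.00065978, -0.00041252]), 'joint_torque': array([-1.84525893e-04, -5.27554536e+01, -1.26737572e+00, -1.53426719e+01,
       -5.27072686e-02,  6.45993059e-03,  1.81815731e-04]), 'ee_pos': array([198.12355635, 592.12606193, 248.92199932]), 'tool_rot': array([-6.39383104e-05,  1.60640331e-01,  9.87012593e-01, -9.05796674e-04]), 'contact_force': array([0.68156432, 0.19830291, 0.05588645]), 'ft_torque': array([0.04539613, 0.03160525, 0.00492786]), 'finger_force': 0.0, 'finger_gap': 88.32767295352862}
top glue_bottle 0.83 247 199 [530. 297. 136.]
top oil_can 0.82 412 218 [ 490. -256.   70.]
top bottle_stop 0.53 334 213 [512.   7.  -1.]
top hardwood_strip 0.67 269 182 [618. 245.  15.]
top hardwood_strip 0.39 415 217 [ 492. -264.   79.]
top wrench 0.6 408 189 [ 605. -258.    9.]
top wrench 0.51 246 201 [523. 300. 136.]
top pencil 0.42 165 203 [522. 595.  68.]
top tape_measure 0.95 165 205 [515. 593.  71.]
top wax_tin 0.73 464 193 [ 589. -450.   32.]
top string_spool 0.54 208 188 [584. 456.  45.]
side glue_bottle 0.85 295 177 [529. 279. 103.]
side oil_can 0.68 356 253 [ 477. -284.   54.]
side oil_can 0.55 319 223 [491. -10.  29.]
side bottle_stop 0.85 318 220 [490.  -4.  39.]
side hardwood_strip 0.59 312 196 [587. 235.  21.]
side wrench 0.49 386 253 [ 606. -272.   10.]
side pencil 0.65 339 265 [ 429. -263.   12.]
side tape_measure 0.74 263 171 [501. 591.  29.]
```

Run:
```python
from h import *
I=cv2.imread("pics/top0.png");cv2.imwrite("pics/topc.png",cv2.resize(I[140:290,140:500],(800,333),interpolation=cv2.INTER_CUBIC))
I=cv2.imread("pics/side0.png");cv2.imwrite("pics/sidec.png",cv2.resize(I[100:320,200:440],(654,600),interpolation=cv2.INTER_CUBIC))
from scipy.optimize import least_squares
for cam in("top","side"):
    W=cloud(cam,np.load(cam+"0.npy")).reshape(-1,3)
    def sel(x0,x1,y0,y1,z0,z1):
        m=(W[:,0]>x0)&(W[:,0]<x1)&(W[:,1]>y0)&(W[:,1]<y1)&(W[:,2]>z0)&(W[:,2]<z1);return W[m]
    for n,b in dict(glueTop=(470,570,240,340,140,160),glue=(450,600,230,350,85,148),nozzle=(450,600,230,350,165,200),can=(420,550,-330,-200,8,75),canlow=(420,550,-330,-200,8,30),canspout=(420,550,-330,-200,90,200),stop=(400,600,-90,90,33,46),rails=(400,600,-90,90,18,30)).items():
        P=sel(*b)
        if len(P)>3: print(cam,n,len(P),"mean",P.mean(0).round(1),"min",P.min(0).round(),"max",P.max(0).round())
        if n in("stop","rails") and len(P)>5:
            print(cv2.minAreaRect(P[:,:2].astype(np.float32)))
        r={"glue":29}.get(n)
        if r and len(P)>10:
            f=least_squares(lambda c:np.hypot(*(P[:,:2]-c).T)-r,P[:,:2].mean(0)+[15,0],loss="soft_l1",f_scale=2);print(" axis",f.x.round(1),f.cost/len(P))
        if n=="can" and len(P)>10:
            # dome radius linear-ish in z: fit axis plus quadratic profile
            f=least_squares(lambda c:np.hypot(*(P[:,:2]-c[:2]).T)-(38-c[2]*P[:,2]-c[3]*P[:,2]**2),[485,-256,.1,0],loss="soft_l1",f_scale=2);print(" axis",f.x.round(3),f.cost/len(P))
```

```text
top glueTop 41 mean [536.  307.7 144.6] min [519. 294. 140.] max [559. 330. 159.]
top glue 207 mean [533.7 304.2 127.5] min [512. 282.  90.] max [567. 337. 147.]
 axis [543.5 314.5] 8.155618578739272
top nozzle 29 mean [538.1 309.7 175.6] min [530. 299. 166.] max [550. 321. 192.]
top can 428 mean [ 482.7 -258.6   40.4] min [ 429. -328.    8.] max [ 531. -200.   72.]
 axis [ 4.96909e+02 -2.65094e+02 -1.84000e-01  8.00000e-03] 12.067870507783486
top canlow 123 mean [ 456.1 -258.1   15.9] min [ 429. -328.    8.] max [ 529. -200.   30.]
top canspout 36 mean [ 515.4 -265.2  135.2] min [ 500. -268.   90.] max [ 535. -261.  193.]
top stop 104 mean [510.4  -2.6  38.9] min [464. -16.  34.] max [560.  11.  45.]
((511.86309814453125, -2.659130096435547), (22.101560592651367, 95.30315399169922), 86.1949462890625)
top rails 160 mean [509.7  -3.6  24.1] min [448. -60.  18.] max [573.  53.  30.]
((510.73590087890625, -3.513660430908203), (95.67201232910156, 114.84283447265625), 79.29426574707031)
side glueTop 36 mean [534.2 300.7 147.8] min [519. 290. 140.] max [553. 312. 159.]
side glue 193 mean [
[... 200 characters left out ...]
 474.6 -281.3   35.3] min [ 427. -327.    8.] max [ 525. -202.   74.]
 axis [ 4.94197e+02 -2.65515e+02 -1.85000e-01  8.00000e-03] 12.099743077446378
side canlow 217 mean [ 460.2 -280.8   16.9] min [ 427. -327.    8.] max [ 518. -202.   30.]
side canspout 59 mean [ 511.9 -269.   134.4] min [ 495. -274.   92.] max [ 531. -263.  193.]
side stop 82 mean [505.4  -7.3  38.1] min [462. -20.  33.] max [552.  11.  45.]
((506.8529052734375, -6.395286560058594), (20.271095275878906, 91.06855010986328), 80.95861053466797)
side rails 152 mean [500.3 -11.8  24.3] min [441. -67.  18.] max [569.  48.  30.]
((506.0724182128906, -6.365180969238281), (102.96417236328125, 114.48085021972656), 79.17363739013672)
```

View pics/topc.png

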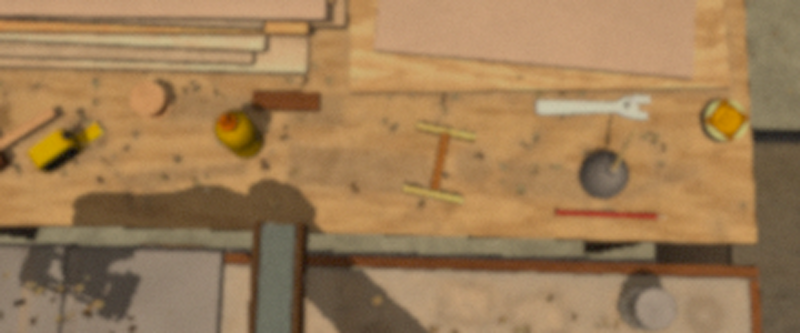

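View pics/sidec.png

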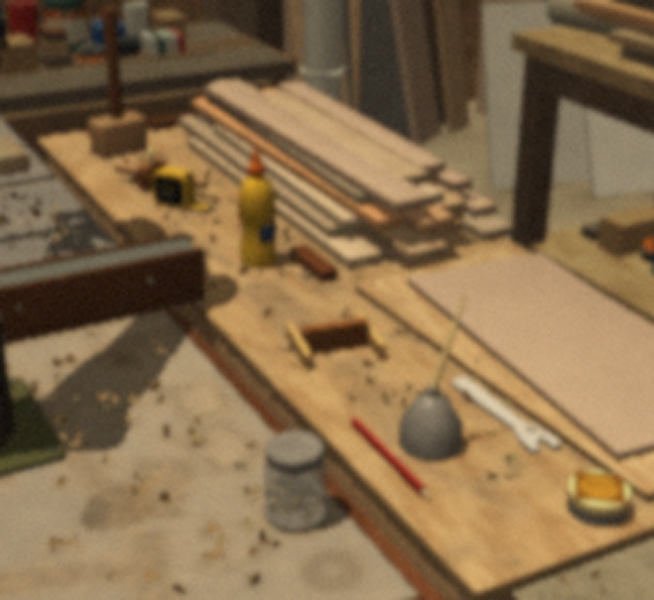

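The top view shows the bottle at crop (238,132), the H stop at (440,160), the can at (603,172) and the pencil at row 213. The wrench and panel are on the far side, and the saw fence is at (280,240). The stop is turned by about -0.19 rad. Next I'll check the surrounding heights and tighten the fit on the can.

Run:
```python
from h import *
from scipy.optimize import least_squares
H={}
for cam in("top","side"):
    W=cloud(cam,np.load(cam+"0.npy")).reshape(-1,3);W=W[~np.isnan(W[:,0])]
    for x,y,z in W:
        if 250<x<800 and -500<y<700: 
            k=(int(x//50),int(y//100));H.setdefault(k,[]).append(z)
    P=W[(np.hypot(W[:,0]-490,W[:,1]+264)<60)&(W[:,2]>6)&(W[:,2]<70)&(W[:,0]>445)]
    P=P[P[:,2]>10]
    f=least_squares(lambda c:np.hypot(*(P[:,:2]-c[:2]).T)-np.sqrt(np.maximum(1,38**2*(1-(P[:,2]/c[2])**2))),[490,-264,85],loss="soft_l1",f_scale=2);print(cam,f.x.round(1),f.cost/len(P))
    Q=W[(np.hypot(W[:,0]-540,W[:,1]-312)<50)&(W[:,2]>95)&(W[:,2]<140)]
    f=least_squares(lambda c:np.hypot(*(Q[:,:2]-c).T)-29,[540,312],loss="soft_l1",f_scale=2);print(f.x.round(1),f.cost/len(Q))
print("y",list(range(6,-6,-1)))
for i in range(15,4,-1): print(i*50,[int(np.percentile(H[(i,j)],95)) if (i,j) in H else None for j in range(6,-6,-1)])
```

```text
top [ 498.  -264.7   71.3] 1.446740728106569
[542.9 314. ] 6.230271769452459
side [ 495.1 -266.6   71.5] 2.1850488497614133
[538.4 312.4] 4.92681860234648
y [6, 5, 4, 3, 2, 1, 0, -1, -2, -3, -4, -5]
750 [119, 119, 120, 120, 119, 115, 27, 28, 28, 28, 28, 26]
700 [119, 119, 119, 119, 118, 116, 28, 28, 28, 28, 28, 25]
650 [72, 69, 64, 62, 59, 15, 25, 26, 27, 27, 27, 25]
600 [4, 4, 51, 6, 21, 15, 15, 14, 14, 14, 14, 31]
550 [32, 6, 50, 138, 89, 3, 23, 25, 5, 6, 8, 32]
500 [66, 63, 3, 171, 136, 3, 4, 39, 5, 156, 5, 3]
450 [61, 17, 3, 4, 3, 3, 35, 33, 4, 72, 16, 2]
400 [2, 3, 3, 3, 68, 3, 3, 6, 4, 14, 12, 2]
350 [6, 6, 6, 6, 93, 70, 5, 5, 6, 5, 5, 5]
300 [8, 8, 7, 7, 92, 55, 8, 7, 7, 71, 92, 7]
250 [342, 12, 8, 8, 93, 54, 8, 8, 8, 90, 94, 6]
```

Call:
{"api": "arm_command", "payload": {"deltas": [{"dz": 0.03},{"dx": 0.04,"dy": -0.01,"az": -8},{"dx": 0.04,"dy": -0.01,"az": -8},{"dx": 0.04,"dy": -0.01,"az": -8},{"dx": 0.04,"dy": -0.01,"az": -8},{"dx": 0.04,"dy": -0.01,"az": -8},{"dx": 0.04,"dy": -0.01,"az": -8},{"dx": 0.04,"dy": -0.01,"az": -8},{"dx": 0.03,"dy": -0.01,"az": -8},{"dx": 0.03,"dy": -0.01,"az": -8},{"az": -5},{},{}], "fingers": 0.03}}

```text
invalid input at $.deltas[0]: expected keys dx, dy, dz, ax, ay, az
```

Call:
{"api": "arm_command", "payload": {"deltas": [{"dx": 0,"dy": 0,"dz": 0.03,"ax": 0,"ay": 0,"az": 0},{"dx": 0.04,"dy": -0.01,"dz": 0,"ax": 0,"ay": 0,"az": -8},{"dx": 0.04,"dy": -0.01,"dz": 0,"ax": 0,"ay": 0,"az": -8},{"dx": 0.04,"dy": -0.01,"dz": 0,"ax": 0,"ay": 0,"az": -8},{"dx": 0.04,"dy": -0.01,"dz": 0,"ax": 0,"ay": 0,"az": -8},{"dx": 0.04,"dy": -0.01,"dz": 0,"ax": 0,"ay": 0,"az": -8},{"dx": 0.04,"dy": -0.01,"dz": 0,"ax": 0,"ay": 0,"az": -8},{"dx": 0.04,"dy": -0.01,"dz": 0,"ax": 0,"ay": 0,"az": -8},{"dx": 0.03,"dy": -0.01,"dz": 0,"ax": 0,"ay": 0,"az": -8},{"dx": 0.03,"dy": -0.01,"dz": 0,"ax": 0,"ay": 0,"az": -8},{"dx": 0,"dy": 0,"dz": 0,"ax": 0,"ay": 0,"az": -5},{"dx": 0,"dy": 0,"dz": 0,"ax": 0,"ay": 0,"az": 0},{"dx": 0,"dy": 0,"dz": 0,"ax": 0,"ay": 0,"az": 0}], "fingers": 0.03}}

```text
time: 2.3
ee_pos: [537.3, 503.5, 279.5]
tool_rot: [-0.0, 0.739, 0.674, -0.0]
contact_force: [0.5, 0.6, 1.0]
finger_gap: 30.7
finger_force: 0.0
```

Run:
```python
from h import *
for cam in("top","side"):
    W=cloud(cam,np.load(cam+"0.npy")).reshape(-1,3);W=W[~np.isnan(W[:,0])]
    P=W[(W[:,0]>350)&(W[:,0]<490)&(W[:,1]>130)&(W[:,1]<300)&(W[:,2]>30)]
    for a in range(350,490,10):
        q=P[(P[:,0]>=a)&(P[:,0]<a+10)]
        if len(q):print(cam,a,len(q),q.min(0).round()[1:],q.max(0).round()[1:])
```

```text
top 350 73 [202.  33.] [276.  94.]
top 360 73 [203.  34.] [276.  96.]
top 370 78 [202.  34.] [277.  98.]
top 380 72 [203.  37.] [278.  96.]
top 390 79 [202.  40.] [278.  96.]
top 400 21 [203.  47.] [279.  95.]
side 350 56 [195.  31.] [277.  94.]
side 360 53 [196.  30.] [278.  94.]
side 370 51 [196.  31.] [268.  93.]
side 380 49 [194.  33.] [276.  96.]
side 390 45 [197.  30.] [271.  95.]
side 400 12 [201.  31.] [273.  90.]
```

Call:
{"api": "arm_command", "payload": {"deltas": [{"dx": 0.005,"dy": 0,"dz": -0.01,"ax": -8.2,"ay": 0.75,"az": 0},{"dx": 0.005,"dy": 0,"dz": -0.01,"ax": -8.2,"ay": 0.75,"az": 0},{"dx": 0.005,"dy": -0.007,"dz": -0.02,"ax": -8.2,"ay": 0.75,"az": 0},{"dx": 0.005,"dy": -0.007,"dz": -0.02,"ax": -8.2,"ay": 0.75,"az": 0},{"dx": 0,"dy": 0,"dz": 0,"ax": 0,"ay": 0,"az": 0},{"dx": 0,"dy": 0,"dz": 0,"ax": 0,"ay": 0,"az": 0},{"dx": 0,"dy": 0,"dz": 0,"ax": 0,"ay": 0,"az": 0}]}}

```text
time: 3.0
ee_pos: [559.3, 489.1, 225.5]
tool_rot: [0.191, 0.711, 0.645, -0.205]
contact_force: [-0.2, 0.2, 0.7]
finger_gap: 30.2
finger_force: 0.0
```

Run:
```python
from h import *
from scipy.optimize import least_squares
s=monitor.sense();print(s["ee_pos"].round(1),s["tool_rot"].round(3),s["joint_pos"].round(2))
C=get_calibration("wrist");I,D=snapshot("wrist");cv2.imwrite("pics/w1.png",I)
W=cloud("wrist",D).reshape(-1,3);W=W[~np.isnan(W[:,0])]
def rng(n,P):
    if len(P):print(n,len(P),P.mean(0).round(1),np.percentile(P,2,axis=0).round(),np.percentile(P,98,axis=0).round())
near=np.hypot(W[:,0]-541,W[:,1]-313)<60
Q=W[near&(W[:,2]>95)&(W[:,2]<145)];rng("glue",Q)
if len(Q)>10:
    f=least_squares(lambda c:np.hypot(*(Q[:,:2]-c).T)-29,[541,313],loss="soft_l1",f_scale=2);print(f.x.round(1),f.cost/len(Q))
st=(abs(W[:,0]-508)<90)&(abs(W[:,1]+5)<90)
for a,b in((33,48),(18,30)):
    P=W[st&(W[:,2]>a)&(W[:,2]<b)];rng("stop",P)
    if len(P)>5:print(cv2.minAreaRect(P[:,:2].astype(np.float32)))
rng("spool",W[(np.hypot(W[:,0]-584,W[:,1]-456)<50)&(W[:,2]>40)&(W[:,2]<60)])
rng("floor",W[(abs(W[:,0]-500)<60)&(abs(W[:,1]-150)<50)])
```

```text
[559.3 489.1 225.5] [ 0.191  0.711  0.645 -0.205] [-0.96  1.24  0.32  0.49  0.06  1.88 -0.88]
glue 2449 [542.7 332.  122.7] [516. 312.  96.] [568. 341. 144.]
[540.5 309.8] 3.828853201233448
stop 116 [513.9  38.   24.5] [462.  11.  18.] [575.  56.  28.]
((515.7070922851562, 25.233989715576172), (44.189640045166016, 113.4786605834961), 78.95973205566406)
spool 3099 [599.2 469.1  52.1] [574. 442.  50.] [624. 493.  53.]
floor 113 [472.6 184.9   1.8] [442. 117.   1.] [487. 200.   3.]
```

View pics/w1.png

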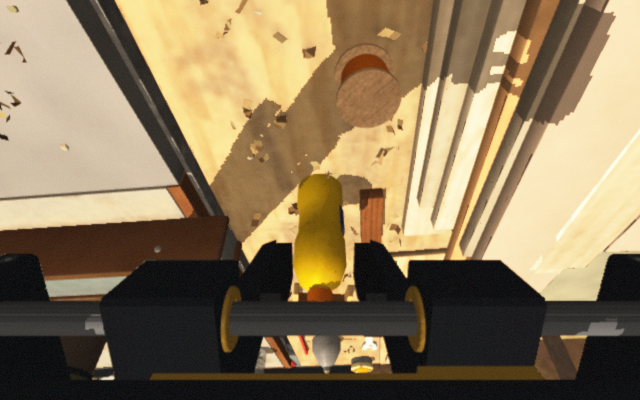

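The wrist view shows the bottle centred between the fingers at (320,230), with the spool at (367,85) clear behind. I'll descend along the tool axis.

Call:
{"api": "arm_command", "payload": {"deltas": [{"dx": -0.0014,"dy": -0.013,"dz": -0.02,"ax": 0,"ay": 0,"az": 0},{"dx": -0.0014,"dy": -0.013,"dz": -0.02,"ax": 0,"ay": 0,"az": 0},{"dx": -0.0014,"dy": -0.013,"dz": -0.02,"ax": 0,"ay": 0,"az": 0},{"dx": -0.0014,"dy": -0.013,"dz": -0.02,"ax": 0,"ay": 0,"az": 0},{"dx": -0.0014,"dy": -0.013,"dz": -0.02,"ax": 0,"ay": 0,"az": 0},{"dx": -0.0014,"dy": -0.013,"dz": -0.02,"ax": 0,"ay": 0,"az": 0},{"dx": -0.0014,"dy": -0.013,"dz": -0.02,"ax": 0,"ay": 0,"az": 0},{"dx": -0.0014,"dy": -0.013,"dz": -0.02,"ax": 0,"ay": 0,"az": 0},{"dx": -0.0014,"dy": -0.01,"dz": -0.02,"ax": 0,"ay": 0,"az": 0},{"dx": -0.0014,"dy": -0.01,"dz": -0.02,"ax": 0,"ay": 0,"az": 0},{"dx": 0,"dy": -0.003,"dz": -0.003,"ax": 0,"ay": 0,"az": 0},{"dx": 0,"dy": 0,"dz": 0,"ax": 0,"ay": 0,"az": 0},{"dx": 0,"dy": 0,"dz": 0,"ax": 0,"ay": 0,"az": 0}]}}

```text
time: 4.35
ee_pos: [545.6, 363.5, 20.1]
tool_rot: [0.191, 0.711, 0.645, -0.206]
contact_force: [-1.1, 0.4, -0.6]
finger_gap: 29.8
finger_force: 0.0
```

Run:
```python
from h import *
s=monitor.sense();print(s["ee_pos"].round(1),s["contact_force"].round(1),s["joint_pos"].round(2))
from scipy.spatial.transform import Rotation as R
q=s["tool_rot"];print(R.from_quat([*q[1:],q[0]]).as_matrix().round(3))
```

```text
[545.6 363.5  20.1] [-1.1  0.4 -0.6] [-0.94  1.26  0.29  1.15  0.09  1.2  -0.93]
[[ 0.083  0.995 -0.046]
 [ 0.838 -0.095 -0.537]
 [-0.539  0.006 -0.842]]
```

Call:
{"api": "arm_command", "payload": {"deltas": [{"dx": -0.0004,"dy": -0.004,"dz": 0,"ax": 0,"ay": 0,"az": 0},{"dx": -0.0004,"dy": -0.004,"dz": 0,"ax": 0,"ay": 0,"az": 0},{"dx": -0.0003,"dy": -0.003,"dz": 0,"ax": 0,"ay": 0,"az": 0},{"dx": -0.0003,"dy": -0.003,"dz": 0,"ax": 0,"ay": 0,"az": 0},{"dx": -0.0003,"dy": -0.003,"dz": 0,"ax": 0,"ay": 0,"az": 0},{"dx": -0.0003,"dy": -0.003,"dz": 0,"ax": 0,"ay": 0,"az": 0},{"dx": -0.0004,"dy": -0.004,"dz": 0,"ax": 0,"ay": 0,"az": 0},{"dx": -0.0004,"dy": -0.004,"dz": 0,"ax": 0,"ay": 0,"az": 0},{"dx": -0.0005,"dy": -0.005,"dz": 0,"ax": 0,"ay": 0,"az": 0},{"dx": -0.0005,"dy": -0.005,"dz": 0,"ax": 0,"ay": 0,"az": 0},{"dx": -0.0005,"dy": -0.006,"dz": 0,"ax": 0,"ay": 0,"az": 0},{"dx": -0.0005,"dy": -0.006,"dz": 0,"ax": 0,"ay": 0,"az": 0},{"dx": -0.0005,"dy": -0.006,"dz": 0,"ax": 0,"ay": 0,"az": 0},{"dx": -0.0005,"dy": -0.006,"dz": 0,"ax": 0,"ay": 0,"az": 0},{"dx": -0.0005,"dy": -0.006,"dz": 0,"ax": 0,"ay": 0,"az": 0},{"dx": -0.0005,"dy": -0.006,"dz": 0,"ax": 0,"ay": 0,"az": 0},{"dx": -0.0005,"dy": -0.005,"dz": 0,"ax": 0,"ay": 0,"az": 0},{"dx": -0.0004,"dy": -0.004,"dz": 0,"ax": 0,"ay": 0,"az": 0},{"dx": -0.0003,"dy": -0.003,"dz": 0,"ax": 0,"ay": 0,"az": 0}]}}

```text
time: 6.25
ee_pos: [536.2, 275.4, 16.7]
tool_rot: [0.192, 0.71, 0.645, -0.209]
contact_force: [-0.6, 2.3, -0.7]
finger_gap: 30.1
finger_force: 0.6
```

```bash
cat > look.py <<'E'
import sys
from h import *
x0,y0,x1,y1=map(int,sys.argv[3:7])
s=monitor.sense();print(s["time"],s["ee_pos"].round(1),s["contact_force"].round(1))
cam=sys.argv[1];I,D=snapshot(cam)
cv2.imwrite(f"pics/{sys.argv[2]}.png",cv2.resize(I[y0:y1,x0:x1],None,fx=2.5,fy=2.5,interpolation=cv2.INTER_CUBIC))
E
python3 look.py side s2 220 80 440 300
```

```text
6.25 [536.2 275.4  16.7] [-0.6  2.3 -0.7]
```

View pics/s2.png

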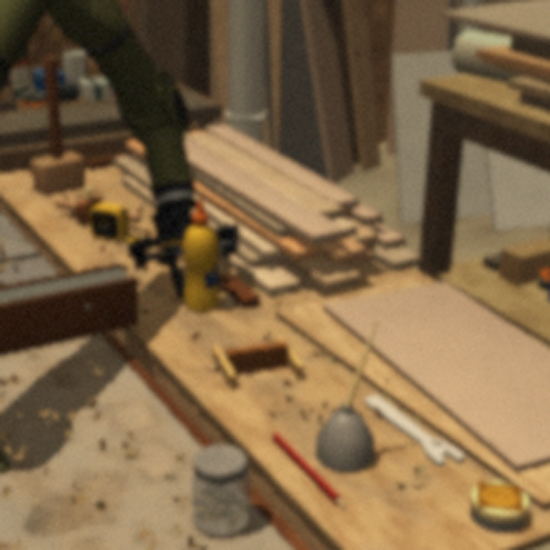

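The bottle is upright at (200,270) in the crop and sliding ahead of the fingers, with the stop at (260,355). Pushing on, with the tool raised 3 mm.

Call:
{"api": "arm_command", "payload": {"deltas": [{"dx": -0.0003,"dy": -0.004,"dz": 0.001,"ax": 0,"ay": 0,"az": 0},{"dx": -0.0004,"dy": -0.005,"dz": 0.001,"ax": 0,"ay": 0,"az": 0},{"dx": -0.0005,"dy": -0.006,"dz": 0.001,"ax": 0,"ay": 0,"az": 0},{"dx": -0.0006,"dy": -0.007,"dz": 0.001,"ax": 0,"ay": 0,"az": 0},{"dx": -0.0006,"dy": -0.007,"dz": 0,"ax": 0,"ay": 0,"az": 0},{"dx": -0.0006,"dy": -0.007,"dz": 0,"ax": 0,"ay": 0,"az": 0},{"dx": -0.0006,"dy": -0.007,"dz": 0,"ax": 0,"ay": 0,"az": 0},{"dx": -0.0006,"dy": -0.007,"dz": 0,"ax": 0,"ay": 0,"az": 0},{"dx": -0.0006,"dy": -0.007,"dz": 0,"ax": 0,"ay": 0,"az": 0},{"dx": -0.0006,"dy": -0.007,"dz": 0,"ax": 0,"ay": 0,"az": 0},{"dx": -0.0006,"dy": -0.007,"dz": 0,"ax": 0,"ay": 0,"az": 0},{"dx": -0.0006,"dy": -0.007,"dz": 0,"ax": 0,"ay": 0,"az": 0},{"dx": -0.0006,"dy": -0.007,"dz": 0,"ax": 0,"ay": 0,"az": 0},{"dx": -0.0006,"dy": -0.007,"dz": 0,"ax": 0,"ay": 0,"az": 0},{"dx": -0.0006,"dy": -0.007,"dz": 0,"ax": 0,"ay": 0,"az": 0},{"dx": -0.0006,"dy": -0.007,"dz": 0,"ax": 0,"ay": 0,"az": 0},{"dx": -0.0006,"dy": -0.007,"dz": 0,"ax": 0,"ay": 0,"az": 0},{"dx": -0.0005,"dy": -0.006,"dz": 0,"ax": 0,"ay": 0,"az": 0},{"dx": -0.0004,"dy": -0.005,"dz": 0,"ax": 0,"ay": 0,"az": 0},{"dx": -0.0002,"dy": -0.003,"dz": 0,"ax": 0,"ay": 0,"az": 0}]}}

```text
time: 8.3
ee_pos: [525.5, 148.1, 20.8]
tool_rot: [0.192, 0.71, 0.645, -0.209]
contact_force: [-0.2, 1.3, -1.4]
finger_gap: 29.8
finger_force: 0.7
```

```bash
cat > meas.py <<'E'
from h import *
from scipy.optimize import least_squares
import sys
gx,gy=map(float,sys.argv[1:3])
s=monitor.sense();print(s["time"],s["ee_pos"].round(1),s["contact_force"].round(1),s["joint_pos"].round(2))
for cam in("top","side"):
    I,D=snapshot(cam);cv2.imwrite(f"pics/{sys.argv[3]}_{cam}.png",cv2.resize(I[130:290,220:460],None,fx=3,fy=3,interpolation=cv2.INTER_CUBIC))
    W=cloud(cam,D).reshape(-1,3)
    Q=W[(np.hypot(W[:,0]-gx,W[:,1]-gy)<45)&(W[:,2]>90)&(W[:,2]<148)]
    if len(Q)<10: continue
    f=least_squares(lambda c:np.hypot(*(Q[:,:2]-c).T)-29,[gx,gy],loss="soft_l1",f_scale=2);print(cam,"glue",f.x.round(1),f.cost/len(Q))
    N=W[(np.hypot(W[:,0]-gx,W[:,1]-gy)<45)&(W[:,2]>165)&(W[:,2]<200)];print(" nozzle",N.mean(0).round(1),N[:,2].max().round())
E
python3 meas.py 528 102 m3
```

```text
8.3 [525.5 148.1  20.8] [-0.2  1.3 -1.4] [-0.79  1.13  0.34  1.69  0.2   0.73 -0.85]
top glue [527.8 112. ] 8.840430013892524
 nozzle [521.9 110.  174.1] 191.0
side glue [521.7 112.7] 5.6349865667237005
 nozzle [518.3 103.3 175. ] 190.0
```

Call:
{"api": "arm_command", "payload": {"deltas": [{"dx": -0.0004,"dy": -0.004,"dz": 0,"ax": 0,"ay": 0,"az": 0},{"dx": -0.0005,"dy": -0.006,"dz": 0,"ax": 0,"ay": 0,"az": 0},{"dx": -0.0005,"dy": -0.006,"dz": 0,"ax": 0,"ay": 0,"az": 0},{"dx": -0.0005,"dy": -0.006,"dz": 0,"ax": 0,"ay": 0,"az": 0},{"dx": -0.0005,"dy": -0.006,"dz": 0,"ax": 0,"ay": 0,"az": 0},{"dx": -0.0005,"dy": -0.006,"dz": 0,"ax": 0,"ay": 0,"az": 0},{"dx": -0.0005,"dy": -0.006,"dz": 0,"ax": 0,"ay": 0,"az": 0},{"dx": -0.0005,"dy": -0.006,"dz": 0,"ax": 0,"ay": 0,"az": 0},{"dx": -0.0005,"dy": -0.006,"dz": 0,"ax": 0,"ay": 0,"az": 0},{"dx": -0.0004,"dy": -0.004,"dz": 0,"ax": 0,"ay": 0,"az": 0},{"dx": -0.0003,"dy": -0.003,"dz": 0,"ax": 0,"ay": 0,"az": 0},{"dx": -0.0002,"dy": -0.002,"dz": 0,"ax": 0,"ay": 0,"az": 0},{"dx": -0.0002,"dy": -0.002,"dz": 0,"ax": 0,"ay": 0,"az": 0},{"dx": 0,"dy": 0,"dz": 0,"ax": 0,"ay": 0,"az": 0}]}}

```text
time: 9.8
ee_pos: [520.0, 85.5, 20.8]
tool_rot: [0.192, 0.71, 0.645, -0.209]
contact_force: [0.5, 0.5, -0.1]
finger_gap: 29.9
finger_force: 0.5
```

```bash
python3 meas.py 519 43 m4
```

```text
9.8 [520.   85.5  20.8] [ 0.5  0.5 -0.1] [-0.73  1.12  0.37  1.8   0.24  0.61 -0.82]
top glue [522.9  50.3] 9.019950330687339
 nozzle [516.9  50.7 176.6] 190.0
side glue [517.   51.8] 5.879390185501682
 nozzle [513.3  45.4 175.3] 191.0
```

View pics/m4_side.png

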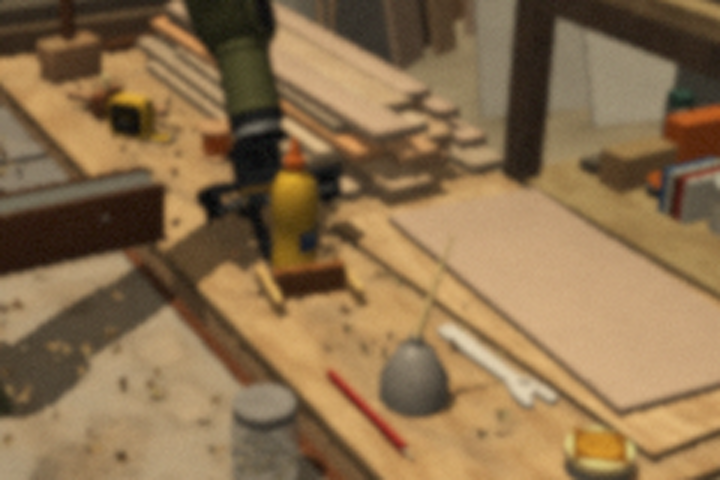

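The bottle is upright between the rails at crop (295,220), just short of the board. I'll finish slowly, watching the force.

Call:
{"api": "arm_command", "payload": {"deltas": [{"dx": -0.0003,"dy": -0.002,"dz": 0,"ax": 0,"ay": 0,"az": 0},{"dx": -0.0003,"dy": -0.002,"dz": 0,"ax": 0,"ay": 0,"az": 0},{"dx": -0.0003,"dy": -0.002,"dz": 0,"ax": 0,"ay": 0,"az": 0},{"dx": -0.0003,"dy": -0.002,"dz": 0,"ax": 0,"ay": 0,"az": 0},{"dx": -0.0003,"dy": -0.002,"dz": 0,"ax": 0,"ay": 0,"az": 0},{"dx": -0.0003,"dy": -0.002,"dz": 0,"ax": 0,"ay": 0,"az": 0}]}}

```text
time: 10.5
ee_pos: [518.2, 73.5, 20.7]
tool_rot: [0.192, 0.71, 0.645, -0.209]
contact_force: [-0.2, 1.7, -0.2]
finger_gap: 29.8
finger_force: 0.7
```

Call:
{"api": "arm_command", "payload": {"deltas": [{"dx": -0.0002,"dy": -0.001,"dz": 0,"ax": 0,"ay": 0,"az": 0},{"dx": -0.0002,"dy": -0.001,"dz": 0,"ax": 0,"ay": 0,"az": 0}]}}

```text
time: 10.7
ee_pos: [517.8, 71.7, 20.7]
tool_rot: [0.192, 0.71, 0.645, -0.209]
contact_force: [0.1, 0.5, -0.7]
finger_gap: 29.8
finger_force: 0.7
```

Call:
{"api": "arm_command", "payload": {"deltas": [{"dx": -0.0002,"dy": -0.001,"dz": 0,"ax": 0,"ay": 0,"az": 0},{"dx": -0.0002,"dy": -0.001,"dz": 0,"ax": 0,"ay": 0,"az": 0}]}}

```text
time: 10.9
ee_pos: [517.5, 69.8, 20.7]
tool_rot: [0.192, 0.71, 0.645, -0.209]
contact_force: [-0.1, 0.8, 0.2]
finger_gap: 30.0
finger_force: 0.7
```

Call:
{"api": "arm_command", "payload": {"deltas": [{"dx": -0.0002,"dy": -0.001,"dz": 0,"ax": 0,"ay": 0,"az": 0},{"dx": -0.0002,"dy": -0.001,"dz": 0,"ax": 0,"ay": 0,"az": 0}]}}

```text
time: 11.1
ee_pos: [517.0, 67.7, 20.7]
tool_rot: [0.192, 0.71, 0.645, -0.209]
contact_force: [-0.3, 0.9, 0.0]
finger_gap: 29.8
finger_force: 0.7
```

Call:
{"api": "arm_command", "payload": {"deltas": [{"dx": -0.0002,"dy": -0.001,"dz": 0,"ax": 0,"ay": 0,"az": 0},{"dx": -0.0002,"dy": -0.001,"dz": 0,"ax": 0,"ay": 0,"az": 0}]}}

```text
time: 11.3
ee_pos: [516.9, 66.4, 20.6]
tool_rot: [0.191, 0.71, 0.645, -0.208]
contact_force: [0.1, 3.6, 1.2]
finger_gap: 29.9
finger_force: 1.8
```

Call:
{"api": "arm_command", "payload": {"deltas": [{"dx": -0.0002,"dy": -0.001,"dz": 0,"ax": 0,"ay": 0,"az": 0},{"dx": -0.0002,"dy": -0.001,"dz": 0,"ax": 0,"ay": 0,"az": 0}]}}

```text
time: 11.5
ee_pos: [516.9, 65.9, 20.3]
tool_rot: [0.191, 0.71, 0.646, -0.207]
contact_force: [0.7, 7.6, 2.9]
finger_gap: 30.0
finger_force: 3.4
```

The force rose to 7.6 N with the advance stalled, so the bottle is home. I'll back off, lift, and cross over to the can side.

Call:
{"api": "arm_command", "payload": {"deltas": [{"dx": 0.0003,"dy": 0.003,"dz": 0,"ax": 0,"ay": 0,"az": 0},{"dx": 0.0005,"dy": 0.006,"dz": 0,"ax": 0,"ay": 0,"az": 0},{"dx": 0.001,"dy": 0.012,"dz": 0,"ax": 0,"ay": 0,"az": 0},{"dx": 0.001,"dy": 0.012,"dz": 0.005,"ax": 0,"ay": 0,"az": 0},{"dx": 0.001,"dy": 0.013,"dz": 0.02,"ax": 0,"ay": 0,"az": 0},{"dx": 0.001,"dy": 0.013,"dz": 0.02,"ax": 0,"ay": 0,"az": 0},{"dx": 0.001,"dy": 0.013,"dz": 0.02,"ax": 0,"ay": 0,"az": 0},{"dx": 0.001,"dy": 0.013,"dz": 0.02,"ax": 0,"ay": 0,"az": 0},{"dx": 0.001,"dy": 0.013,"dz": 0.025,"ax": 0,"ay": 0,"az": 0},{"dx": 0.001,"dy": 0.013,"dz": 0.03,"ax": 0,"ay": 0,"az": 0},{"dx": 0,"dy": 0.01,"dz": 0.03,"ax": 0,"ay": 0,"az": 0},{"dx": 0,"dy": 0,"dz": 0.03,"ax": 0,"ay": 0,"az": 0},{"dx": 0,"dy": 0,"dz": 0.03,"ax": 4,"ay": 0,"az": 0},{"dx": 0,"dy": 0,"dz": 0.03,"ax": 8.2,"ay": -0.75,"az": 0},{"dx": 0,"dy": 0,"dz": 0,"ax": 8.2,"ay": -0.75,"az": 0},{"dx": 0,"dy": 0,"dz": 0,"ax": 8.2,"ay": -0.75,"az": 0},{"dx": 0,"dy": 0,"dz": 0,"ax": 4.2,"ay": -0.75,"az": 0},{"dx": 0,"dy": -0.02,"dz": 0,"ax": 0,"ay": 0,"az": 0},{"dx": 0,"dy": -0.03,"dz": 0,"ax": 0,"ay": 0,"az": 0}], "fingers": 0.044}}

```text
time: 13.4
ee_pos: [524.6, 135.8, 281.5]
tool_rot: [-0.0, 0.738, 0.675, 0.001]
contact_force: [0.9, -0.1, 0.4]
finger_gap: 44.1
finger_force: 0.0
```

Call:
{"api": "arm_command", "payload": {"deltas": [{"dx": -0.003,"dy": -0.04,"dz": 0,"ax": 0,"ay": 0,"az": 0},{"dx": -0.003,"dy": -0.04,"dz": 0,"ax": 0,"ay": 0,"az": 0},{"dx": -0.003,"dy": -0.04,"dz": 0,"ax": 0,"ay": 0,"az": 0},{"dx": -0.003,"dy": -0.04,"dz": 0,"ax": 0,"ay": 0,"az": 0},{"dx": -0.003,"dy": -0.04,"dz": 0,"ax": 0,"ay": 0,"az": 0},{"dx": -0.003,"dy": -0.04,"dz": 0,"ax": 0,"ay": 0,"az": 0},{"dx": -0.003,"dy": -0.04,"dz": 0,"ax": 0,"ay": 0,"az": 0},{"dx": -0.003,"dy": -0.04,"dz": 0,"ax": 0,"ay": 0,"az": 0},{"dx": -0.004,"dy": -0.04,"dz": 0,"ax": 0,"ay": 0,"az": 0},{"dx": -0.004,"dy": -0.04,"dz": 0,"ax": 0,"ay": 0,"az": 0},{"dx": -0.004,"dy": -0.04,"dz": 0,"ax": 0,"ay": 0,"az": 0},{"dx": -0.004,"dy": -0.04,"dz": 0,"ax": 0,"ay": 0,"az": 0},{"dx": -0.003,"dy": -0.04,"dz": 0,"ax": 0,"ay": 0,"az": 0},{"dx": -0.003,"dy": -0.04,"dz": 0,"ax": 0,"ay": 0,"az": 0},{"dx": 0,"dy": -0.01,"dz": 0,"ax": 8.2,"ay": -0.75,"az": 0},{"dx": 0,"dy": 0,"dz": -0.015,"ax": 8.2,"ay": -0.75,"az": 0},{"dx": 0,"dy": 0,"dz": -0.02,"ax": 8.2,"ay": -0.75,"az": 0},{"dx": 0,"dy": 0,"dz": -0.02,"ax": 8.2,"ay": -0.75,"az": 0},{"dx": 0,"dy": 0,"dz": 0,"ax": 0,"ay": 0,"az": 0},{"dx": 0,"dy": 0,"dz": 0,"ax": 0,"ay": 0,"az": 0}]}}

```text
time: 15.4
ee_pos: [479.1, -434.9, 225.2]
tool_rot: [-0.191, 0.709, 0.646, 0.209]
contact_force: [0.0, 0.8, 0.9]
finger_gap: 44.0
finger_force: 0.0
```

```bash
python3 - <<'E'
from h import *
from scipy.optimize import least_squares
s=monitor.sense();print(s["ee_pos"].round(1),s["tool_rot"].round(3),s["joint_pos"].round(2))
I,D=snapshot("wrist");cv2.imwrite("pics/w2.png",I)
W=cloud("wrist",D).reshape(-1,3);W=W[~np.isnan(W[:,0])]
P=W[(np.hypot(W[:,0]-496,W[:,1]+265)<60)&(W[:,2]>12)&(W[:,2]<70)]
f=least_squares(lambda c:np.hypot(*(P[:,:2]-c[:2]).T)-np.sqrt(np.maximum(1,38**2*(1-(P[:,2]/c[2])**2))),[496,-265,72],loss="soft_l1",f_scale=2);print("can",len(P),f.x.round(1),f.cost/len(P))
L=P[(P[:,2]<25)];print(np.percentile(L,1,axis=0).round(1),np.percentile(L,99,axis=0).round(1))
st=(abs(W[:,0]-508)<90)&(abs(W[:,1]+5)<70)
for a,b in((33,48),(18,30)):
    P=W[st&(W[:,2]>a)&(W[:,2]<b)]
    if len(P)>5:print(len(P),cv2.minAreaRect(P[:,:2].astype(np.float32)))
W2=W[(abs(W[:,0]-515)<40)&(abs(W[:,1]-28)<40)&(W[:,2]>90)&(W[:,2]<148)]
print("glue",W2.mean(0),np.percentile(W2,[1,99],axis=0))
E
python3 meas.py 514 28 m5
```

```text
[ 479.1 -434.9  225.2] [-0.191  0.709  0.646  0.209] [ 0.9   0.97 -0.1   1.13 -0.33  1.45  0.84]
can 2917 [ 499.7 -265.6   74. ] 2.4692160710056617
[ 436.5 -302.9   12.1] [ 533.1 -244.7   24.9]
117 ((503.9640197753906, -49.19066619873047), (9.795317649841309, 113.28995513916016), 81.24382781982422)
15.45 [ 480.5 -434.3  227.7] [ 0.6  1.  -0.2] [ 0.9   0.97 -0.11  1.13 -0.33  1.45  0.84]
top glue [520.   31.8] 8.983344501629794
 nozzle [514.6  33.1 175. ] 189.0
side glue [513.7  32.5] 6.05256927297663
 nozzle [509.7  26.9 174.4] 191.0<stdin>:14: RuntimeWarning: Mean of empty slice.
  ret = um.true_divide(
Traceback (most recent call last):
IndexError: index -1 is out of bounds for axis 0 with size 0
```

View pics/w2.png

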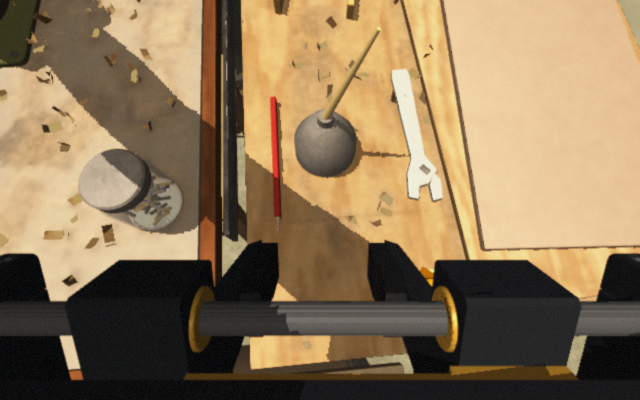

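View pics/m5_top.png

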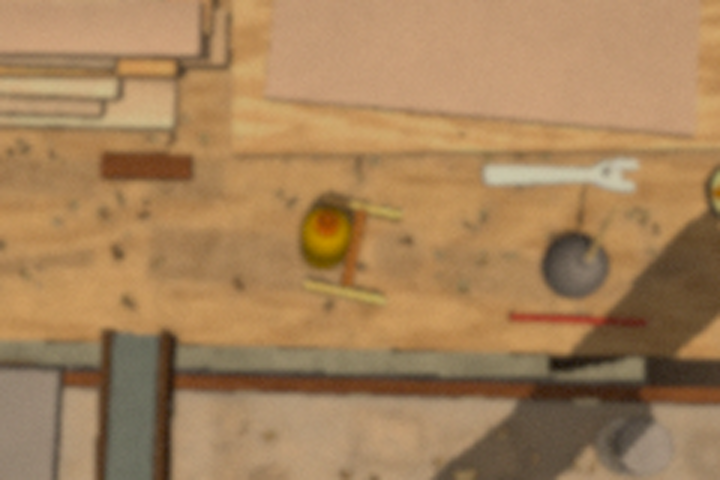

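The bottle stands home in the left bay at top crop (327,235). The wrist view shows the can at (325,143) with its spout leaning away (+x), clear of the gripper. I'll descend behind the can.

Call:
{"api": "arm_command", "payload": {"deltas": [{"dx": 0.0012,"dy": 0.01,"dz": -0.02,"ax": 0,"ay": 0,"az": 0},{"dx": 0.0012,"dy": 0.01,"dz": -0.02,"ax": 0,"ay": 0,"az": 0},{"dx": 0.0012,"dy": 0.01,"dz": -0.02,"ax": 0,"ay": 0,"az": 0},{"dx": 0.0012,"dy": 0.01,"dz": -0.02,"ax": 0,"ay": 0,"az": 0},{"dx": 0.0012,"dy": 0.01,"dz": -0.02,"ax": 0,"ay": 0,"az": 0},{"dx": 0.0012,"dy": 0.01,"dz": -0.02,"ax": 0,"ay": 0,"az": 0},{"dx": 0.0012,"dy": 0.01,"dz": -0.02,"ax": 0,"ay": 0,"az": 0},{"dx": 0.0012,"dy": 0.01,"dz": -0.02,"ax": 0,"ay": 0,"az": 0},{"dx": 0.0012,"dy": 0.01,"dz": -0.02,"ax": 0,"ay": 0,"az": 0},{"dx": 0.0012,"dy": 0.01,"dz": -0.016,"ax": 0,"ay": 0,"az": 0},{"dx": 0.0012,"dy": 0.01,"dz": -0.008,"ax": 0,"ay": 0,"az": 0},{"dx": 0,"dy": 0,"dz": 0,"ax": 0,"ay": 0,"az": 0},{"dx": 0,"dy": 0,"dz": 0,"ax": 0,"ay": 0,"az": 0}]}}

```text
time: 16.85
ee_pos: [493.4, -325.6, 23.5]
tool_rot: [-0.19, 0.709, 0.647, 0.209]
contact_force: [0.3, 0.5, -0.7]
finger_gap: 43.9
finger_force: 0.0
```

Call:
{"api": "arm_command", "payload": {"deltas": [{"dx": 0,"dy": 0.004,"dz": -0.001,"ax": 0,"ay": 0,"az": 0},{"dx": 0,"dy": 0.004,"dz": -0.001,"ax": 0,"ay": 0,"az": 0},{"dx": 0,"dy": 0.003,"dz": 0,"ax": 0,"ay": 0,"az": 0},{"dx": 0,"dy": 0.003,"dz": 0,"ax": 0,"ay": 0,"az": 0},{"dx": 0,"dy": 0.003,"dz": 0,"ax": 0,"ay": 0,"az": 0},{"dx": 0,"dy": 0.003,"dz": 0,"ax": 0,"ay": 0,"az": 0},{"dx": 0,"dy": 0.003,"dz": 0,"ax": 0,"ay": 0,"az": 0},{"dx": 0.0001,"dy": 0.004,"dz": 0,"ax": 0,"ay": 0,"az": 0},{"dx": 0.0001,"dy": 0.005,"dz": 0,"ax": 0,"ay": 0,"az": 0},{"dx": 0.0001,"dy": 0.006,"dz": 0,"ax": 0,"ay": 0,"az": 0},{"dx": 0.0001,"dy": 0.006,"dz": 0,"ax": 0,"ay": 0,"az": 0},{"dx": 0.0001,"dy": 0.006,"dz": 0,"ax": 0,"ay": 0,"az": 0},{"dx": 0.0001,"dy": 0.006,"dz": 0,"ax": 0,"ay": 0,"az": 0},{"dx": 0.0001,"dy": 0.006,"dz": 0,"ax": 0,"ay": 0,"az": 0},{"dx": 0.0001,"dy": 0.006,"dz": 0,"ax": 0,"ay": 0,"az": 0},{"dx": 0.0001,"dy": 0.005,"dz": 0,"ax": 0,"ay": 0,"az": 0},{"dx": 0.0001,"dy": 0.004,"dz": 0,"ax": 0,"ay": 0,"az": 0},{"dx": 0.0001,"dy": 0.003,"dz": 0,"ax": 0,"ay": 0,"az": 0}]}}

```text
time: 18.65
ee_pos: [493.3, -244.9, 19.8]
tool_rot: [-0.191, 0.709, 0.646, 0.21]
contact_force: [-1.1, -0.3, -0.6]
finger_gap: 44.0
finger_force: 0.3
```

```bash
cat > can.py <<'E'
from h import *
from scipy.optimize import least_squares
import sys
gx,gy=map(float,sys.argv[1:3])
s=monitor.sense();print(s["time"],s["ee_pos"].round(1),s["contact_force"].round(1))
for cam in("top","side"):
    I,D=snapshot(cam);cv2.imwrite(f"pics/{sys.argv[3]}_{cam}.png",cv2.resize(I[150:290,260:440],None,fx=4,fy=4,interpolation=cv2.INTER_CUBIC))
    W=cloud(cam,D).reshape(-1,3)
    P=W[(np.hypot(W[:,0]-gx,W[:,1]-gy)<50)&(W[:,2]>30)&(W[:,2]<70)]
    if len(P)>10:
        f=least_squares(lambda c:np.hypot(*(P[:,:2]-c[:2]).T)-np.sqrt(np.maximum(1,38**2*(1-(P[:,2]/72)**2))),[gx,gy],loss="soft_l1",f_scale=2);print(cam,"can",f.x.round(1),f.cost/len(P))
    N=W[(np.hypot(W[:,0]-gx,W[:,1]-gy)<60)&(W[:,2]>140)&(W[:,2]<205)];
    if len(N):print(" spout",N.mean(0).round(1),N[:,2].max().round())
E
python3 can.py 498 -203 c1
```

```text
18.65 [ 493.3 -244.9   19.8] [-1.1 -0.3 -0.6]
top can [ 498.3 -201.6] 2.6028651040866593
 spout [ 525.2 -201.6  164.2] 188.0
 spout [ 521.7 -203.4  162.6] 188.0
```

View pics/c1_side.png

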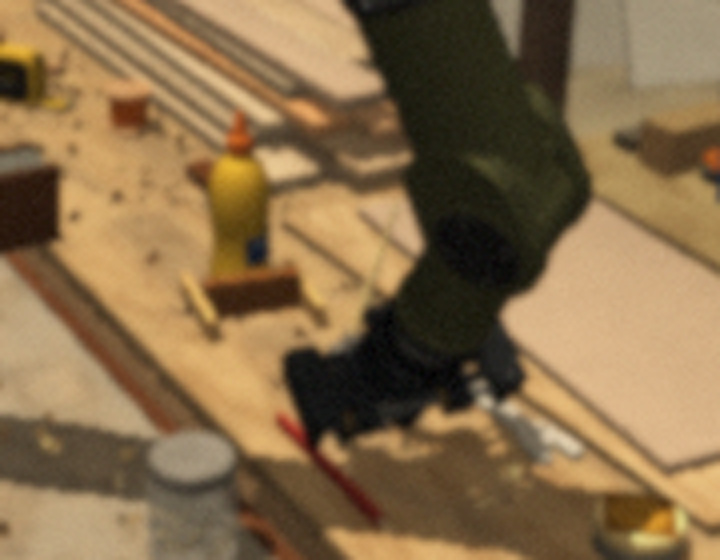

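The gripper hides the can from the side camera, but its spout stands up at (370,280), and the top fit puts the can at (498,-202) and upright. Continuing.

Call:
{"api": "arm_command", "payload": {"deltas": [{"dx": 0.0001,"dy": 0.004,"dz": 0,"ax": 0,"ay": 0,"az": 0},{"dx": 0.0001,"dy": 0.005,"dz": 0.001,"ax": 0,"ay": 0,"az": 0},{"dx": 0.0002,"dy": 0.006,"dz": 0,"ax": 0,"ay": 0,"az": 0},{"dx": 0.0002,"dy": 0.007,"dz": 0,"ax": 0,"ay": 0,"az": 0},{"dx": 0.0002,"dy": 0.007,"dz": 0,"ax": 0,"ay": 0,"az": 0},{"dx": 0.0002,"dy": 0.007,"dz": 0,"ax": 0,"ay": 0,"az": 0},{"dx": 0.0002,"dy": 0.007,"dz": 0,"ax": 0,"ay": 0,"az": 0},{"dx": 0.0002,"dy": 0.007,"dz": 0,"ax": 0,"ay": 0,"az": 0},{"dx": 0.0002,"dy": 0.007,"dz": 0,"ax": 0,"ay": 0,"az": 0},{"dx": 0.0002,"dy": 0.007,"dz": 0,"ax": 0,"ay": 0,"az": 0},{"dx": 0.0002,"dy": 0.007,"dz": 0,"ax": 0,"ay": 0,"az": 0},{"dx": 0.0002,"dy": 0.007,"dz": 0,"ax": 0,"ay": 0,"az": 0},{"dx": 0.0002,"dy": 0.006,"dz": 0,"ax": 0,"ay": 0,"az": 0},{"dx": 0.0002,"dy": 0.006,"dz": 0,"ax": 0,"ay": 0,"az": 0},{"dx": 0.0002,"dy": 0.005,"dz": 0,"ax": 0,"ay": 0,"az": 0},{"dx": 0.0001,"dy": 0.004,"dz": 0,"ax": 0,"ay": 0,"az": 0},{"dx": 0.0001,"dy": 0.003,"dz": 0,"ax": 0,"ay": 0,"az": 0}]}}

```text
time: 20.45
ee_pos: [496.3, -142.9, 20.7]
tool_rot: [-0.191, 0.709, 0.646, 0.21]
contact_force: [0.1, -0.4, 0.2]
finger_gap: 43.9
finger_force: 0.3
```

```bash
python3 can.py 501 -99 c2
```

```text
20.45 [ 496.3 -142.9   20.7] [ 0.1 -0.4  0.2]
top can [501.  -99.8] 2.285311956513817
 spout [ 527.5 -100.3  163.7] 191.0
 spout [ 524.9 -102.2  164.3] 191.0
```

View pics/c2_top.png

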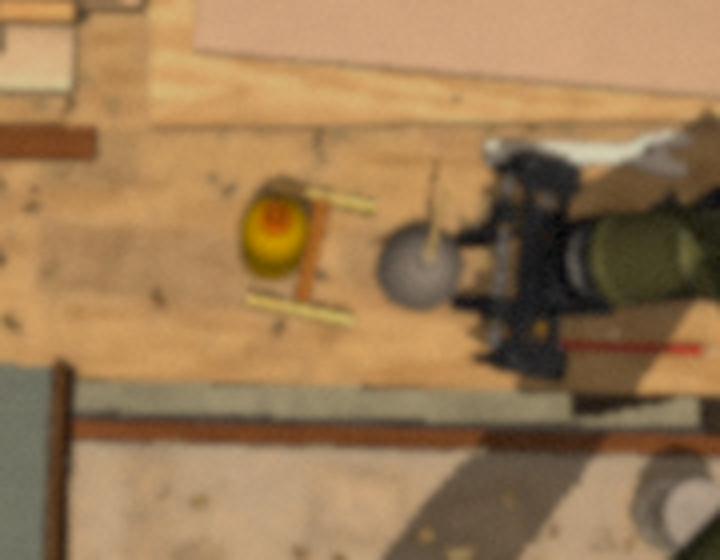

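The can stands at crop (420,265) with the mouth between the rail ends at (375,205) and (353,320), so it's lined up. Pushing in.

Call:
{"api": "arm_command", "payload": {"deltas": [{"dx": 0.0001,"dy": 0.004,"dz": 0,"ax": 0,"ay": 0,"az": 0},{"dx": 0.0001,"dy": 0.005,"dz": 0,"ax": 0,"ay": 0,"az": 0},{"dx": 0.0001,"dy": 0.005,"dz": 0,"ax": 0,"ay": 0,"az": 0},{"dx": 0.0001,"dy": 0.005,"dz": 0,"ax": 0,"ay": 0,"az": 0},{"dx": 0.0001,"dy": 0.005,"dz": 0,"ax": 0,"ay": 0,"az": 0},{"dx": 0.0001,"dy": 0.005,"dz": 0,"ax": 0,"ay": 0,"az": 0},{"dx": 0.0001,"dy": 0.004,"dz": 0,"ax": 0,"ay": 0,"az": 0},{"dx": 0.0001,"dy": 0.003,"dz": 0,"ax": 0,"ay": 0,"az": 0},{"dx": 0.0001,"dy": 0.002,"dz": 0,"ax": 0,"ay": 0,"az": 0},{"dx": 0.0001,"dy": 0.002,"dz": 0,"ax": 0,"ay": 0,"az": 0}]}}

```text
time: 21.55
ee_pos: [497.4, -103.3, 20.7]
tool_rot: [-0.191, 0.709, 0.646, 0.209]
contact_force: [-0.1, 0.2, -0.5]
finger_gap: 44.1
finger_force: 0.4
```

Call:
{"api": "arm_command", "payload": {"deltas": [{"dx": 0,"dy": 0.001,"dz": 0,"ax": 0,"ay": 0,"az": 0},{"dx": 0,"dy": 0.001,"dz": 0,"ax": 0,"ay": 0,"az": 0}]}}

```text
time: 21.75
ee_pos: [497.4, -101.4, 20.7]
tool_rot: [-0.191, 0.709, 0.646, 0.21]
contact_force: [-1.0, -0.3, -0.4]
finger_gap: 44.2
finger_force: 0.4
```

Call:
{"api": "arm_command", "payload": {"deltas": [{"dx": 0,"dy": 0.001,"dz": 0,"ax": 0,"ay": 0,"az": 0},{"dx": 0,"dy": 0.001,"dz": 0,"ax": 0,"ay": 0,"az": 0}]}}

```text
time: 21.95
ee_pos: [497.4, -99.3, 20.7]
tool_rot: [-0.191, 0.709, 0.646, 0.21]
contact_force: [-0.6, -1.3, -0.5]
finger_gap: 43.9
finger_force: 0.3
```

Call:
{"api": "arm_command", "payload": {"deltas": [{"dx": 0,"dy": 0.001,"dz": 0,"ax": 0,"ay": 0,"az": 0},{"dx": 0,"dy": 0.001,"dz": 0,"ax": 0,"ay": 0,"az": 0}]}}

```text
time: 22.15
ee_pos: [497.4, -97.2, 20.7]
tool_rot: [-0.191, 0.709, 0.646, 0.21]
contact_force: [0.3, -1.7, -0.8]
finger_gap: 43.9
finger_force: 0.3
```

Call:
{"api": "arm_command", "payload": {"deltas": [{"dx": 0,"dy": 0.001,"dz": 0,"ax": 0,"ay": 0,"az": 0},{"dx": 0,"dy": 0.001,"dz": 0,"ax": 0,"ay": 0,"az": 0}]}}

```text
time: 22.35
ee_pos: [497.3, -95.2, 20.7]
tool_rot: [-0.191, 0.709, 0.646, 0.21]
contact_force: [-1.1, -0.6, -0.1]
finger_gap: 44.4
finger_force: 0.3
```

Call:
{"api": "arm_command", "payload": {"deltas": [{"dx": 0,"dy": 0.001,"dz": 0,"ax": 0,"ay": 0,"az": 0},{"dx": 0,"dy": 0.001,"dz": 0,"ax": 0,"ay": 0,"az": 0}]}}

```text
time: 22.55
ee_pos: [497.3, -93.2, 20.7]
tool_rot: [-0.191, 0.709, 0.646, 0.21]
contact_force: [0.1, -0.6, -0.8]
finger_gap: 44.1
finger_force: 0.3
```

```bash
python3 can.py 501 -51 c3
```

```text
22.55 [497.3 -93.2  20.7] [ 0.1 -0.6 -0.8]
top can [502.4 -49.4] 3.896344394504719
 spout [529.9 -50.7 168.9] 191.0
 spout [526.5 -52.2 164.3] 191.0
```

Call:
{"api": "arm_command", "payload": {"deltas": [{"dx": 0,"dy": 0.001,"dz": 0,"ax": 0,"ay": 0,"az": 0},{"dx": 0,"dy": 0.001,"dz": 0,"ax": 0,"ay": 0,"az": 0}]}}

```text
time: 22.85
ee_pos: [497.4, -91.3, 20.7]
tool_rot: [-0.191, 0.709, 0.646, 0.21]
contact_force: [0.5, -0.5, 0.3]
finger_gap: 43.7
finger_force: 0.3
```

Call:
{"api": "arm_command", "payload": {"deltas": [{"dx": 0,"dy": 0.001,"dz": 0,"ax": 0,"ay": 0,"az": 0},{"dx": 0,"dy": 0.001,"dz": 0,"ax": 0,"ay": 0,"az": 0}]}}

```text
time: 23.05
ee_pos: [497.5, -89.6, 20.6]
tool_rot: [-0.191, 0.709, 0.646, 0.209]
contact_force: [0.7, -2.7, 1.1]
finger_gap: 44.1
finger_force: 1.1
```

Contact has begun. One more small step.

Call:
{"api": "arm_command", "payload": {"deltas": [{"dx": 0,"dy": 0.001,"dz": 0,"ax": 0,"ay": 0,"az": 0},{"dx": 0,"dy": 0.001,"dz": 0,"ax": 0,"ay": 0,"az": 0}]}}

```text
time: 23.25
ee_pos: [497.6, -89.0, 20.4]
tool_rot: [-0.19, 0.71, 0.646, 0.209]
contact_force: [-1.1, -6.5, 2.5]
finger_gap: 44.3
finger_force: 3.1
```

The force reached 6.5 N with the advance stalled, so the can is home. Retreating.

Call:
{"api": "arm_command", "payload": {"deltas": [{"dx": 0,"dy": -0.003,"dz": 0,"ax": 0,"ay": 0,"az": 0},{"dx": -0.0005,"dy": -0.006,"dz": 0,"ax": 0,"ay": 0,"az": 0},{"dx": -0.001,"dy": -0.012,"dz": 0,"ax": 0,"ay": 0,"az": 0},{"dx": -0.001,"dy": -0.012,"dz": 0.005,"ax": 0,"ay": 0,"az": 0},{"dx": -0.001,"dy": -0.013,"dz": 0.02,"ax": 0,"ay": 0,"az": 0},{"dx": -0.001,"dy": -0.013,"dz": 0.02,"ax": 0,"ay": 0,"az": 0},{"dx": -0.001,"dy": -0.02,"dz": 0.025,"ax": 0,"ay": 0,"az": 0},{"dx": -0.001,"dy": -0.025,"dz": 0.03,"ax": 0,"ay": 0,"az": 0},{"dx": 0,"dy": -0.025,"dz": 0.03,"ax": 0,"ay": 0,"az": 0},{"dx": 0,"dy": -0.025,"dz": 0.03,"ax": 0,"ay": 0,"az": 0},{"dx": 0,"dy": -0.025,"dz": 0.03,"ax": 0,"ay": 0,"az": 0},{"dx": 0,"dy": -0.025,"dz": 0.03,"ax": 0,"ay": 0,"az": 0},{"dx": 0,"dy": 0,"dz": 0,"ax": 0,"ay": 0,"az": 0},{"dx": 0,"dy": 0,"dz": 0,"ax": 0,"ay": 0,"az": 0}]}}

```text
time: 24.65
ee_pos: [490.4, -291.6, 240.7]
tool_rot: [-0.191, 0.709, 0.646, 0.21]
contact_force: [-0.3, 0.6, -1.0]
finger_gap: 43.9
finger_force: 0.0
```

```bash
python3 can.py 502 -47 c4; python3 meas.py 514 28 m6
```

```text
24.65 [ 490.4 -291.6  240.7] [-0.3  0.6 -1. ]
top can [502.3 -45.9] 4.1021912780119765
 spout [528.1 -43.9 164.7] 191.0
side can [498.5 -47.4] 6.077667288461631
 spout [524.7 -47.4 163.8] 191.0
24.75 [ 490.1 -289.6  239.7] [0.1 0.9 0.1] [ 0.78  0.81 -0.16  1.5  -0.39  1.19  0.77]
top glue [519.9  31.8] 8.818313557063668
 nozzle [513.5  32.2 176.1] 194.0
side glue [513.8  33.3] 5.557792757676821
 nozzle [509.8  25.6 176.1] 190.0
```

View pics/c4_top.png

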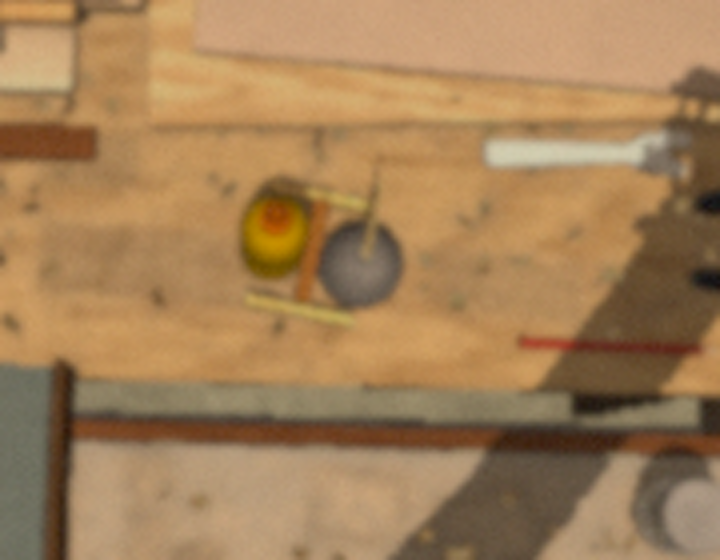

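View pics/m6_side.png

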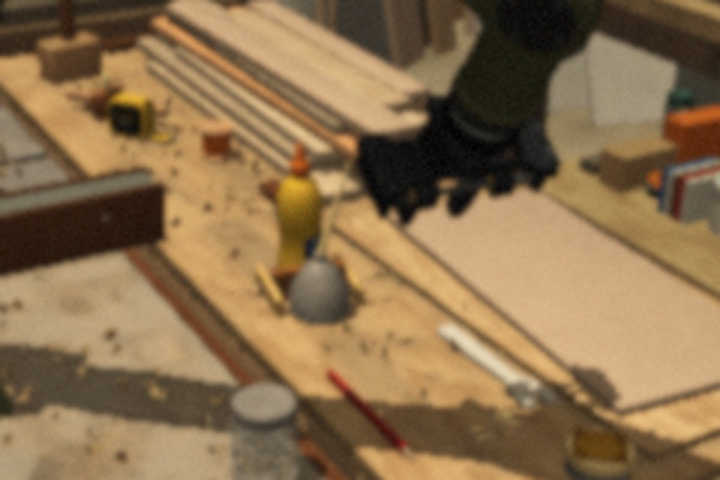

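The bottle at (275,235) and the can at (360,262) both stand upright against the board in the top crop, and the bystanders are unmoved. Their spacing in y is 78 to 81 mm, against 80 expected.

```bash
python3 -c "
from h import *
print(arm.hand_in())"
```

```text
the job is handed in; nothing more can be done
None
```

I pushed the glue bottle into the left bay and then the oil can into the right. The last camera views show both upright and home against the middle board, nothing else on the bench appears moved, and the job is handed in (about 25 s used).

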